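# Load the sample changer and index it to the reader

## Robot

A 7-joint arm with a two-finger parallel gripper is mounted at the origin on the work surface. World frame = base frame: x ahead of the robot, y to its left, z up, the work surface at z = 0. Lengths are in m, angles in rad, forces in N, time in s.
With the tool pointing down it reaches from about 0.4 to 0.875 m from the base axis. Payload 6.5 kg.
Tool frame: the origin (TCP) lies on the centre line of the jaws, within the pads' length; the fingertips stand 22 mm ahead of it and the grasp point (between the pads) lies 3 mm ahead of it; z points along the fingers, y is the direction in which the jaws open and shut (so a half turn about z gives the same grasp; the last joint's range is limited). The gripper opens to 85 mm and grips with 20 to 120 N. Pads are 22 mm wide; open, the fingers measure 114 mm over their backs; the gripper's body (76 mm by 85 mm) begins 54 mm behind the grasp point. The pads swing forward as they close: fully open they stand 13 mm farther back than shut.
Start: joints at [1.271, 0.536, -0.004, 1.538, 0.003, 1.067, -0.071], TCP at [0.151, -0.632, 0.253] pointing down, gripper open.
Joint ranges: [-2.7, 2.7], [-0.37, 2.16], [-1.27, 1.26], [0.24, 2.4], [-1.31, 4.45], [0.19, 1.91], [-2.76, 2.76]. Speed limits (rad/s): [2.39, 2.39, 3.14, 3.14, 3.14, 3.14, 3.14].

## Interface

Orientations are given as a 3x3 rotation matrix whose columns are the frame's x, y, z axes.
In Python, from station import arm, vision gives the robot as it stands. The module is installed in compiled form; this text tells all that it offers.
- The arm moves only by the tool send_rows, never from a script. Its argument "motion" is a list of rows, each an object of numbers: "wx", "wy", "wz": the turn, a rotation vector about the tool's x, y, z in degrees; "dx", "dy", "dz": the shift along the tool's x, y, z in mm; "gripper": the closure, from 0 (fully open) to 1 (shut). A call has 1 to 10 rows; each row is the pose to reach, as a shift and turn from the pose measured when the call began, along the tool's axes at that moment; what a row does not reach only later rows make up. A row lasts 1/10 s, in which the tool goes at most 50 mm and 8.59 degrees, less where a joint would pass 70% of its speed; a pose out of reach is approached as far as the arm can. A call with a gripper value outside its range is refused whole. The fingers move at their own pace and stop on an object; "grip_force" is the grip in N (left out, the last holds). Time passes only in rows, so rows that repeat a pose let the fingers close. It gives the time, the measured TCP pose, the force and the opening at its end, in the units of the state.
- arm.read_state(): the state, without advancing time (a new reading comes with each control period).
- vision.capture(name): name is "scene" or "top" or "wrist"; returns a dict with "pixels" (480x640x3 uint8, red, green, blue), "K" (3x3 intrinsics, pixels), "R" (3x3) and "t" (3): a world point X has camera coordinates R X + t; the wrist camera has in their place "mount" (4x4, takes a point from camera to tool coordinates, whose origin is the TCP and whose axes are the flange's). Camera axes: x right, y down, z forward; pixel columns grow to the right and rows downward; lengths in m; the calibration is good to about 2 mm. A picture is of the moment at which its call begins: read the wrist's pose just before it. There is no depth.
- arm.close_job(): hands the job in, once; it reports no verdict.
Trained networks look in a picture, given as the dict that the camera call returned (one of the last four; its "shot" number tells which), for a name from the list of things; names that differ only in an ending like _2 or _b are one class to them, and where a whole thing is asked for, a point or a joint stands for the part that bears it (a point fixed in the world has none). Each returns a list of dicts, best first, with "p" (0 to 1); they miss things now and then, are a little off and sometimes report something else, mostly with a low value. They report only what shows in the picture. A call takes as long as a camera call. They do not tell look-alikes from the thing itself.
- vision.find_in(query, picture): "position" ([column, row] in pixels, amid what is visible of it).
- vision.outline_of(query, picture): "mask" (480x640 bool, what is visible of it) and "position" ([column, row] in pixels, amid what is visible of it).
The state is a dict: "time": time; "joint_pos": joint angles; "qd": joint speeds; "effort": joint torques, N m; "position": TCP position; "eef_rot": TCP orientation; "ft_force": force on the tool from outside, world axes, zero at the start; "ft_torque": the same for the moment, N m; "finger_gap": finger opening in m.
Only numpy, scipy, OpenCV 4.12 (cv2) and the standard library are available. Lean on these libraries where they do the work, as an engineer would, in place of code of your own. Each camera call takes 0.05 s, during which the arm holds its last target.

## Task

Pick up the loose rectangular sensor cartridge that stands on the bench, lower it upright and fully home into the empty pocket at the steel marker pin of the sample changer, without dropping it in. Then turn the changer by one click clockwise (seen from above), so that this cartridge stops in front of the reader post, and let go. Leave the round sensor and the screwdriver alone and keep the two cartridges already on the wheel in their pockets.

Things in the scene. Friction and masses are not known exactly. Their poses are not given: they have to be found in the camera images.
- cartridge: The cartridge to load, standing on the bench: one rectangular block 28 (x) x 18 (y) x 64 mm high, lower 36 mm aluminium, upper 28 mm black plastic, and a brass stud 10 mm across and 8 mm high on top (72 mm in all); 50 to 100 g. Origin: centre of its underside; z up, x along the 28 mm side; a half turn makes no difference.
- pocket (a point): The empty pocket to load: centre of its floor, 56 mm above the bench; rides with the wheel. z up, x radially outward from the wheel's axis, which lies 90 mm away (-x). Rectangular hole 31 mm (x) by 21 mm (y), 30 mm deep, 3 mm lead-in chamfer, in a grey block 46 x 36 mm with its top 86 mm above the bench; a seated cartridge stands 42 mm out. At the start it is at the marker pin.
- changer: The sample changer, bolted down: grey round housing, on it an aluminium wheel of 118 mm radius with six like pockets 60 degrees apart; seen from above, the next two clockwise of the one to load are full, the other three empty. Origin: on the wheel's axis at bench height; x points to the steel marker pin (12 mm across, 62 mm tall, 142 mm from the axis).
- knob (a point): The black bar knob at the wheel's centre, turning with it: point on the axis at the height to grip, 139 mm above the bench. Bar 56 mm long (x), 14 mm thick (y), from 114 to 151 mm above the bench, on a column 36 mm across (top at 114 mm). x lies along the bar and points from the axis to the pocket to load.
- read_station (a point): Fixed point 56 mm above the bench and 90 mm from the axis, one click (60 degrees) clockwise of the pocket's start place: where the pocket's floor centre must stop. The grey reader post, 50 mm wide and 100 mm tall with a dark window, stands radially outside it, its face about 145 mm from the axis.
- wheel (a joint): Wheel angle in rad, 0 at the start, growing clockwise seen from above; one click is 1.047 rad. A detent centres the wheel at every multiple of 1.047 rad: turning it takes up to about 0.2 N m, it pulls back before half way (0.52 rad) and on to the next click after that.
- loaded_a: A like cartridge, in the pocket at the reader at the start; to stay in its pocket on the wheel. Loose in the pocket with 1.5 mm play a side. Origin: centre of its underside, 56 mm above the bench.
- loaded_b: A like cartridge, in the pocket one further clockwise; to stay in its pocket. Origin: centre of its underside, 56 mm above the bench.
- round_sensor: A round sensor standing on the bench, 28 mm across and 72 mm high, with the same materials; not to be moved. Origin: centre of its underside.
- screwdriver: A screwdriver about 170 mm long lying on the bench; not to be moved.
Not all that is in view belongs to the job. What is shaped like the cartridge but orange is not meant.

How it is judged:
By the outcome, as a careful person would: the job done as asked, in the order asked, and still so for the second after the job is handed in, with the robot touching nothing.
It also fails if it takes over 51 s, if anything falls off the work surface, if the arm or the gripper's body presses on something with over 40 N, if the wrist force passes 120 N, or if a joint passes its speed limit or range.

## Working session

There is one attempt and no reset: what is moved stays moved. The work goes in short steps, Python scripts to look and compute and a tool call to move; the robot and the scene stay as the last step left them, time stands still between calls to the robot, and variables do not carry over. Pictures are saved under pics/ and viewed, and the job is handed in when it is done.

Besides the shell and the picture viewer there is one more tool, called after "Call:" as name(argument=value, ...) on one line, values as JSON. send_rows: Moves the arm, as the interface text tells. Its arguments: {"type":"object","properties":{"motion":{"type":"array","items":{"type":"object","properties":{"wx":{"type":"number"},"wy":{"type":"number"},"wz":{"type":"number"},"dx":{"type":"number"},"dy":{"type":"number"},"dz":{"type":"number"},"gripper":{"type":"number"}}}},"grip_force":{"type":"number"}},"required":["motion"]}

```bash
mkdir -p pics
cat > h.py <<'E'
from station import arm, vision
import numpy as np, cv2
def save(n,p,crop=None,s=1):
    im=p["pixels"]
    if crop: im=im[crop[1]:crop[3],crop[0]:crop[2]]
    if s!=1: im=cv2.resize(im,None,fx=s,fy=s,interpolation=cv2.INTER_CUBIC)
    cv2.imwrite("pics/"+n+".png",im[:,:,::-1])
def at_z(p,uv,z):
    d=np.linalg.inv(p["K"])@np.array([uv[0],uv[1],1.]); R=np.array(p["R"]);t=np.array(p["t"])
    c=-R.T@t; d=R.T@d; return c+d*(z-c[2])/d[2]
def wristRt(p,s):
    M=np.array(p["mount"]); T=np.eye(4);T[:3,:3]=s["eef_rot"];T[:3,3]=s["position"]
    W=np.linalg.inv(T@M); p["R"]=W[:3,:3];p["t"]=W[:3,3]; return p
def proj(p,X):
    c=np.array(p["R"])@np.array(X)+np.array(p["t"]); u=np.array(p["K"])@c; return u[:2]/u[2]
def tri(obs):
    A=[];b=[]
    for p,uv in obs:
        R=np.array(p["R"]);c=-R.T@np.array(p["t"]); d=R.T@np.linalg.inv(p["K"])@np.array([uv[0],uv[1],1.]);d/=np.linalg.norm(d)
        P=np.eye(3)-np.outer(d,d);A.append(P);b.append(P@c)
    A=np.vstack(A);b=np.hstack(b);x,r,_,_=np.linalg.lstsq(A,b,rcond=None);return x,np.linalg.norm(A@x-b)
E
python3 - <<'E'
from h import *
import pickle
s=arm.read_state();print({k:np.round(v,3).tolist() for k,v in s.items()})
ps={}
for n in("scene","top","wrist"):
    p=vision.capture(n)
    if n=="wrist": print(p["mount"]);wristRt(p,s)
    save(n+"0",p);ps[n]=p
    for q in("cartridge","pocket","changer","knob","round_sensor","screwdriver"):
        for r in vision.find_in(q,p): 
            print(n,q,np.round(r["position"],1),round(r["p"],2),np.round(at_z(p,r["position"],.05),3))
pickle.dump(ps,open("p0.pkl","wb"))
E
```

```text
{'time': 0.0, 'joint_pos': [1.271, 0.537, -0.004, 1.539, 0.003, 1.067, -0.071], 'qd': [0.001, -0.001, -0.001, 0.001, -0.0, -0.001, -0.0], 'effort': [0.0, -58.34, 1.049, -25.91, 0.012, 0.01, 0.0], 'position': [0.15, -0.632, 0.252], 'eef_rot': [[0.973, 0.232, -0.001], [0.232, -0.973, 0.002], [-0.0, -0.002, -1.0]], 'ft_force': [0.146, 0.342, -0.728], 'ft_torque': [-0.041, 0.043, 0.014], 'finger_gap': 0.085}
scene cartridge [329.6 167.6] 0.89 [0.468 0.243 0.05 ]
scene cartridge [358.5 157. ] 0.83 [0.499 0.305 0.05 ]
scene pocket [226.8 359.4] 0.86 [ 0.573 -0.19   0.05 ]
scene pocket [252.  393.3] 0.45 [ 0.635 -0.208  0.05 ]
scene changer [234.3 359.1] 0.74 [ 0.581 -0.183  0.05 ]
scene knob [225.8 357.7] 0.66 [ 0.57  -0.188  0.05 ]
scene round_sensor [342.6 228.1] 0.9 [0.575 0.122 0.05 ]
scene screwdriver [391.8 241.7] 0.89 [0.663 0.145 0.05 ]
scene screwdriver [290.6 342.6] 0.28 [ 0.633 -0.114  0.05 ]
top cartridge [184.7 310.2] 0.77 [0.459 0.247 0.05 ]
top pocket [418.  250.8] 0.83 [ 0.574 -0.178  0.05 ]
top pocket [410.6 253.5] 0.73 [ 0.568 -0.164  0.05 ]
top changer [412.2 253. ] 0.8 [ 0.569 -0.167  0.05 ]
top changer [418.1 251.4] 0.3 [ 0.573 -0.178  0.05 ]
top knob [419.1 253.6] 0.68 [ 0.569 -0.18   0.05 ]
top round_sensor [251.7 252.2] 0.64 [0.566 0.13  0.05 ]
top round_sensor [419.6 258. ] 0.29 [ 0.56 -0.18  0.05]
top screwdriver [230.1 212.1] 0.71 [0.64  0.172 0.05 ]
[[-1.06834628e-03 -9.47425019e-01 -3.19976081e-01  8.28415496e-02]
 [ 9.99999307e-01 -1.17068974e-03  1.27494560e-04 -1.02138545e-03]
 [-4.95384252e-04 -3.19975723e-01  9.47425613e-01 -1.21084854e-01]
 [ 0.00000000e+00  0.00000000e+00  0.00000000e+00  1.00000000e+00]]
```

View pics/scene0.png

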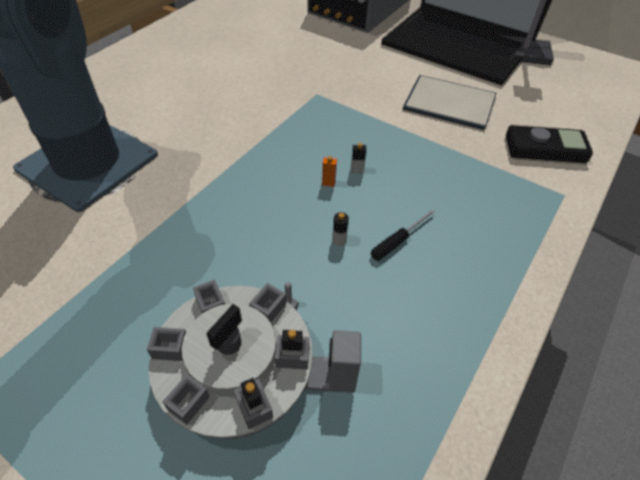

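View pics/top0.png

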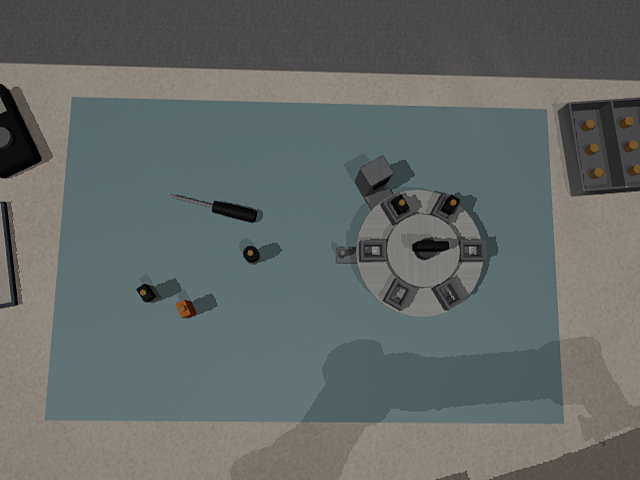

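Run:
```python
from h import *
import pickle
ps=pickle.load(open("p0.pkl","rb"))
save("topA",ps["top"],(310,150,510,330),4)
save("topB",ps["top"],(150,270,230,340),8)
save("sceneB",ps["scene"],(290,120,390,200),8)
save("sceneA",ps["scene"],(110,270,350,450),3.3)
```

```text
(no output)
```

View crops.

Scene: black cartridge at (358,157), orange look-alike at (329,171), round sensor at (341,228), marker pin at (289,290), reader post at (345,360). Top: cartridge (146,293), orange (185,309), round sensor (251,254), pin ~(346,253) and empty pocket (372,250). The black rectangular block at (358,157)/(146,293) fits the description, because the other candidates are orange or round.

View pics/sceneB.png

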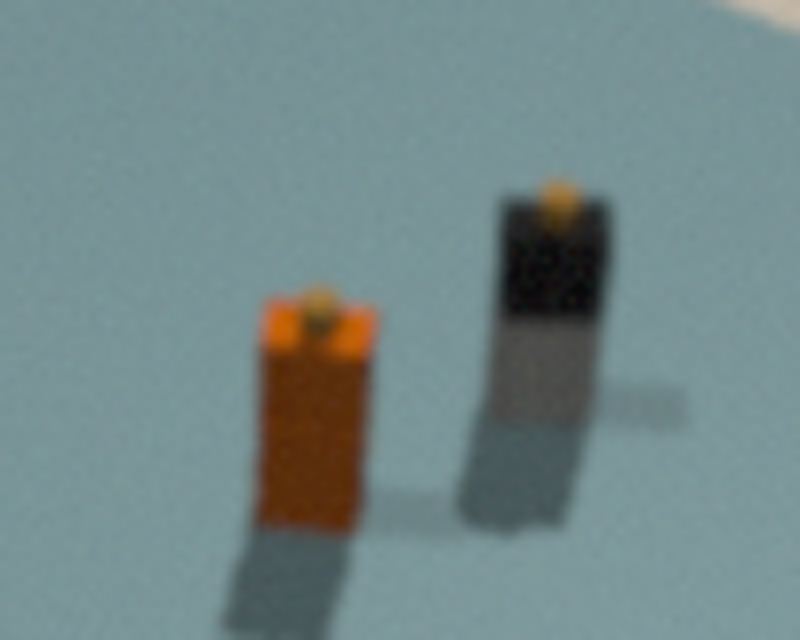

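View pics/topA.png

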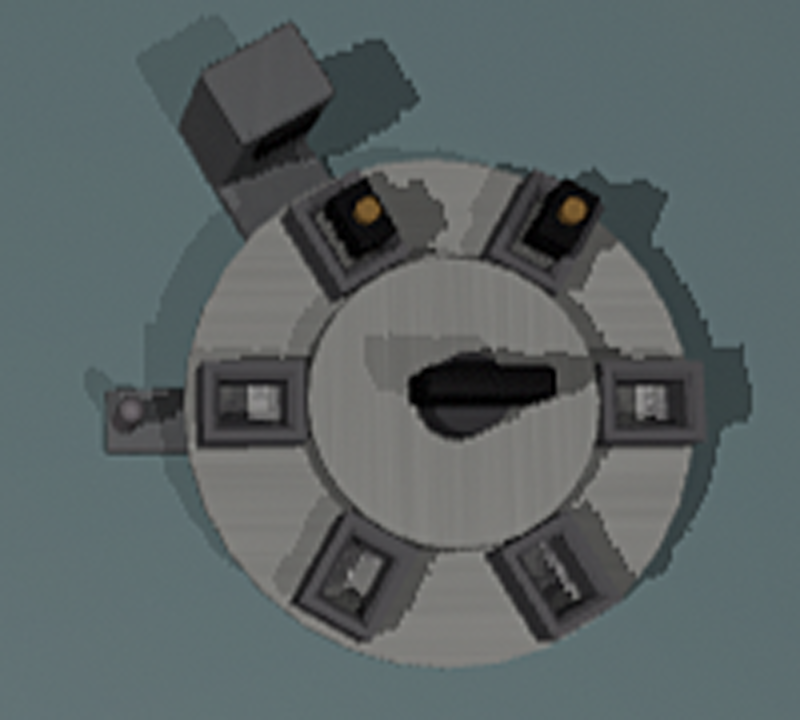

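View pics/topB.png

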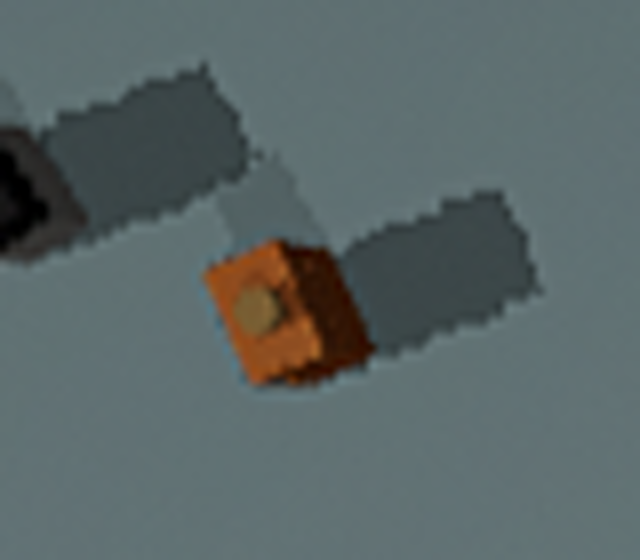

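Run:
```python
from h import *
import pickle
ps=pickle.load(open("p0.pkl","rb"))
t=ps["top"];s=ps["scene"]
print("cart stud",tri([(t,(145,293)),(s,(358.5,147))]))
print("pin top",tri([(t,(348,252)),(s,(288,284))]))
for z in(0,.036,.072): print(z,at_z(t,(145,293),z),at_z(s,(358.5,147),z))
for n,uv,z in(("pin",(346,252),.062),("pocket",(372,250.5),.086),("opp",(473,249.5),.086)): print(n,at_z(t,uv,z))
```

```text
cart stud (array([0.48913716, 0.31607801, 0.06361134]), np.float64(0.0016408164730631713))
pin top (array([ 0.57052359, -0.04306494,  0.0659016 ]), np.float64(0.006067466425857298))
0 [0.4911375  0.33299323 0.        ] [0.45474279 0.38588981 0.        ]
0.036 [0.48948307 0.32300001 0.036     ] [0.47465211 0.34690598 0.036     ]
0.072 [0.48782865 0.3130068  0.072     ] [0.49456143 0.30792214 0.072     ]
pin [ 0.56772289 -0.04260297  0.062     ]
pocket [ 0.56810374 -0.08678451  0.086     ]
opp [ 0.57291742 -0.26863901  0.086     ]
```

Call:
send_rows(motion=[{"dx":525,"dy":-391,"dz":-50,"wz":-77},{"dx":525,"dy":-391,"dz":-50,"wz":-77},{"dx":525,"dy":-391,"dz":-50,"wz":-77},{"dx":525,"dy":-391,"dz":-50,"wz":-77},{"dx":525,"dy":-391,"dz":-50,"wz":-77},{"dx":525,"dy":-391,"dz":-50,"wz":-77},{"dx":525,"dy":-391,"dz":-50,"wz":-77},{"dx":525,"dy":-391,"dz":-50,"wz":-77},{"dx":525,"dy":-391,"dz":-50,"wz":-77},{"dx":525,"dy":-391,"dz":-50,"wz":-77}])

```text
schema error: expected keys wx, wy, wz, dx, dy, dz, gripper
```

Call:
send_rows(motion=[{"wx":0,"wy":0,"wz":-77,"dx":525,"dy":-391,"dz":-50,"gripper":0},{"wx":0,"wy":0,"wz":-77,"dx":525,"dy":-391,"dz":-50,"gripper":0},{"wx":0,"wy":0,"wz":-77,"dx":525,"dy":-391,"dz":-50,"gripper":0},{"wx":0,"wy":0,"wz":-77,"dx":525,"dy":-391,"dz":-50,"gripper":0},{"wx":0,"wy":0,"wz":-77,"dx":525,"dy":-391,"dz":-50,"gripper":0},{"wx":0,"wy":0,"wz":-77,"dx":525,"dy":-391,"dz":-50,"gripper":0},{"wx":0,"wy":0,"wz":-77,"dx":525,"dy":-391,"dz":-50,"gripper":0},{"wx":0,"wy":0,"wz":-77,"dx":525,"dy":-391,"dz":-50,"gripper":0},{"wx":0,"wy":0,"wz":-77,"dx":525,"dy":-391,"dz":-50,"gripper":0},{"wx":0,"wy":0,"wz":-77,"dx":525,"dy":-391,"dz":-50,"gripper":0}])

```text
time: 2.05
position: [0.4715, -0.2486, 0.2918]
eef_rot: [[-0.01, 1.0, 0.001], [1.0, 0.01, -0.0], [-0.001, 0.001, -1.0]]
ft_force: [0.4, -0.7, 0.2]
finger_gap: 0.0851
```

```bash
cat >> h.py <<'E'
def rel(pos,yaw):
    "shift (mm, tool axes) and rotvec (deg) to reach pos with tool down, tool x at yaw deg"
    from scipy.spatial.transform import Rotation as Ro
    s=arm.read_state();R=np.array(s["eef_rot"]);y=np.radians(yaw);c,n=np.cos(y),np.sin(y)
    T=np.array([[c,n,0],[n,-c,0],[0,0,-1]])
    return np.round(R.T@(np.array(pos)-s["position"])*1000,1), np.round(np.degrees(Ro.from_matrix(R.T@T).as_rotvec()),2)
def st():
    s=arm.read_state();R=np.array(s["eef_rot"])
    print("t",round(s["time"],2),"pos",np.round(s["position"],4),"yaw",round(np.degrees(np.arctan2(R[1,0],R[0,0])),2),"z",np.round(R[:,2],4),"F",np.round(s["ft_force"],1),"M",np.round(s["ft_torque"],2),"gap",round(s["finger_gap"],4),"q",np.round(s["joint_pos"],2))
    return s
E
python3 - <<'E'
from h import *
st();print(rel((.57,-.13,.30),90))
E
```

```text
t 2.05 pos [ 0.4715 -0.2486  0.2918] yaw 90.6 z [ 5.e-04 -5.e-04 -1.e+00] F [ 0.4 -0.7  0.2] M [-0.04 -0.04 -0.03] gap 0.0851 q [ 0.78  0.33 -0.47  1.79  0.17  1.06  0.26]
(array([117.5,  99.7,  -8.2]), array([0.03, 0.03, 0.6 ]))
```

Call:
send_rows(motion=[{"wx":0,"wy":0,"wz":0.6,"dx":118,"dy":100,"dz":-8,"gripper":0},{"wx":0,"wy":0,"wz":0.6,"dx":118,"dy":100,"dz":-8,"gripper":0},{"wx":0,"wy":0,"wz":0.6,"dx":118,"dy":100,"dz":-8,"gripper":0},{"wx":0,"wy":0,"wz":0.6,"dx":118,"dy":100,"dz":-8,"gripper":0},{"wx":0,"wy":0,"wz":0.6,"dx":118,"dy":100,"dz":-8,"gripper":0},{"wx":0,"wy":0,"wz":0.6,"dx":118,"dy":100,"dz":-8,"gripper":0}])

```text
time: 2.65
position: [0.5695, -0.1311, 0.2995]
eef_rot: [[0.002, 1.0, -0.001], [1.0, -0.002, -0.002], [-0.002, -0.001, -1.0]]
ft_force: [-0.4, -1.8, -0.1]
finger_gap: 0.0853
```

Run:
```python
from h import *
import pickle
s=st();p=wristRt(vision.capture("wrist"),s);save("w1",p);pickle.dump((p,s),open("w1.pkl","wb"))
print(p["K"])
```

```text
t 2.65 pos [ 0.5695 -0.1311  0.2995] yaw 89.91 z [-5.0e-04 -1.5e-03 -1.0e+00] F [-0.4 -1.8 -0.1] M [-0.04  0.05 -0.04] gap 0.0853 q [ 0.52  0.42 -0.5   1.65  0.22  1.13 -0.04]
[[348.78475254   0.         318.09858613]
 [  0.         348.78475254 237.97425925]
 [  0.           0.           1.        ]]
```

View pics/w1.png

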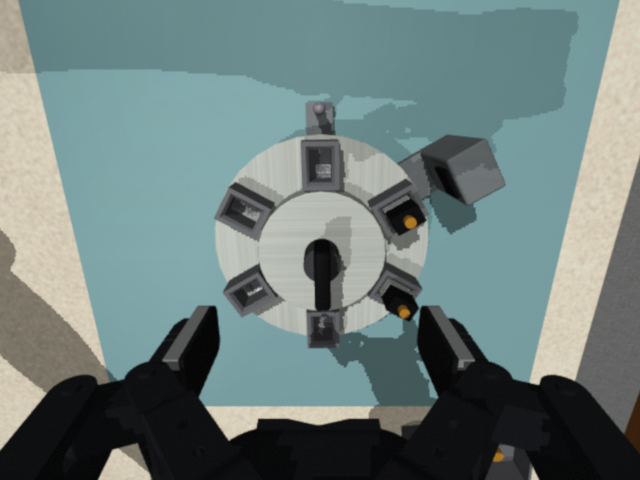

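The wrist view shows the whole wheel: pin (320,108), empty pocket at the pin (322,165), knob bar (322,275), loaded cartridges (410,220) and (404,310), post (465,165). I enlarge it to pick points.

Run:
```python
from h import *
import pickle
p,s=pickle.load(open("w1.pkl","rb"))
save("w1a",p,(290,90,350,200),5)
save("w1b",p,(205,200,345,355),4)
```

```text
(no output)
```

View pics/w1a.png

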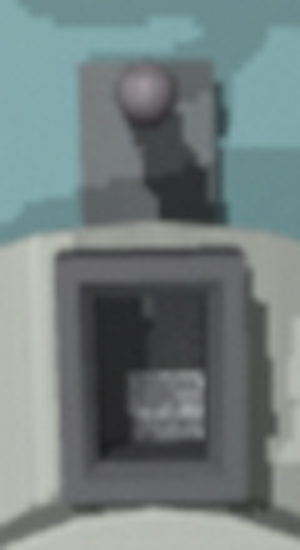

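View pics/w1b.png

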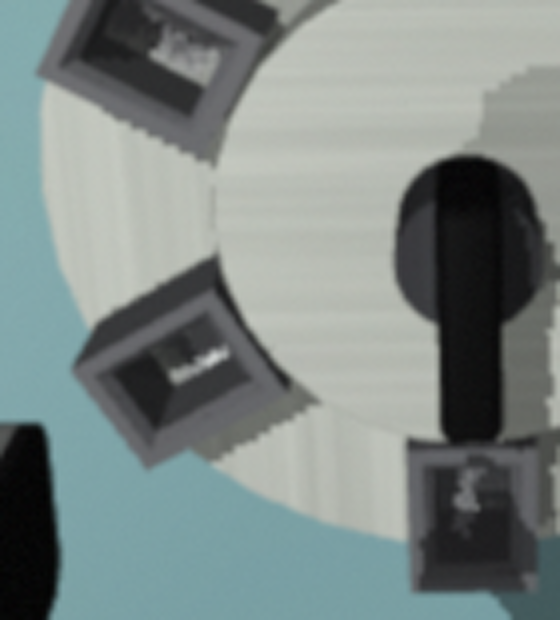

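Run:
```python
from h import *
import pickle
from scipy.optimize import least_squares
p,s=pickle.load(open("w1.pkl","rb"))
C={0:[((113,18),(301.6,140)),((113,-18),(338.4,140.4)),((67,-18),(339.4,190.6)),((67,18),(303,191.6))],
 120:[((113,-18),(223.75,292)),((113,18),(242.5,316.75)),((67,18),(277.5,297)),((67,-18),(258.25,272.5))],
 180:[((113,18),(339.5,347)),((113,-18),(308,347.5))]}
def res(v):
    x,y,th,z=v;o=[]
    for a,l in C.items():
        for (r,t),uv in l:
            A=th+np.radians(a); e=np.array([np.cos(A),np.sin(A)]);n=np.array([-e[1],e[0]])
            # +n is counterclockwise
            X=np.array([x,y])+(r*e+t*n)/1000 
            o+=list(proj(p,[*X,z])-uv)
    return np.array(o)
for flip in(1,-1):
  CC=dict(C)
  for k in C: C[k]=[((r,t*flip),uv) for (r,t),uv in CC[k]]
  q=least_squares(res,[.57,-.178,np.pi/2,.086],loss="soft_l1")
  print(flip,q.x,np.degrees(q.x[2]),q.cost);print(np.round(res(q.x).reshape(-1,2),1).tolist())
  C=dict(CC)
for z in(.055,.062): print("pin",at_z(p,(319.2,107.5),z))
```

```text
1 [ 0.57367114 -0.17958768  1.58810816  0.08503056] 90.99189495143709 3.410305604676717
[[-0.8, 1.6], [1.2, 0.4], [0.2, -0.7], [-0.5, -0.9], [-0.6, -0.1], [0.0, 0.3], [-0.0, 0.8], [0.4, -0.9], [0.1, -0.1], [-0.0, -0.1]]
-1 [ 0.59068893 -0.18015667  1.53090982  0.08379075] 87.7146714270153 375.16683064782364
[[63.1, 2.5], [-12.3, 0.6], [-15.4, -0.7], [57.9, -0.3], [30.5, 20.8], [-5.7, -30.0], [-3.6, -28.7], [32.5, 22.8], [-22.2, -0.7], [40.8, -0.2]]
pin [ 0.57090141 -0.03636452  0.055     ]
pin [ 0.57088089 -0.03657455  0.062     ]
```

Run:
```python
from h import *
print(rel((.489,.314,.26),90))
```

```text
(array([445.4, -81.4,  38.9]), array([-0.03,  0.1 , -0.15]))
```

Call:
send_rows(motion=[{"wx":0,"wy":0,"wz":0,"dx":445,"dy":-81,"dz":39,"gripper":0},{"wx":0,"wy":0,"wz":0,"dx":445,"dy":-81,"dz":39,"gripper":0},{"wx":0,"wy":0,"wz":0,"dx":445,"dy":-81,"dz":39,"gripper":0},{"wx":0,"wy":0,"wz":0,"dx":445,"dy":-81,"dz":39,"gripper":0},{"wx":0,"wy":0,"wz":0,"dx":445,"dy":-81,"dz":39,"gripper":0},{"wx":0,"wy":0,"wz":0,"dx":445,"dy":-81,"dz":39,"gripper":0},{"wx":0,"wy":0,"wz":0,"dx":445,"dy":-81,"dz":39,"gripper":0},{"wx":0,"wy":0,"wz":0,"dx":445,"dy":-81,"dz":39,"gripper":0},{"wx":0,"wy":0,"wz":0,"dx":445,"dy":-81,"dz":39,"gripper":0},{"wx":0,"wy":0,"wz":0,"dx":445,"dy":-81,"dz":39,"gripper":0}])

```text
time: 3.7
position: [0.4863, 0.3195, 0.2599]
eef_rot: [[-0.005, 1.0, -0.002], [1.0, 0.005, 0.002], [0.002, -0.002, -1.0]]
ft_force: [0.1, 0.1, 0.2]
finger_gap: 0.0854
```

Call:
send_rows(motion=[{"wx":0,"wy":0,"wz":0,"dx":0,"dy":0,"dz":0,"gripper":0.3}])

```text
time: 3.8
position: [0.4866, 0.3185, 0.2596]
eef_rot: [[-0.005, 1.0, -0.002], [1.0, 0.005, 0.001], [0.001, -0.002, -1.0]]
ft_force: [0.7, -0.8, -0.9]
finger_gap: 0.0739
```

Run:
```python
from h import *
import pickle
s=st();p=wristRt(vision.capture("wrist"),s);save("w2",p);pickle.dump((p,s),open("w2.pkl","wb"))
```

```text
t 3.8 pos [0.4866 0.3185 0.2596] yaw 90.26 z [-0.0022  0.0012 -1.    ] F [ 0.7 -0.8 -0.9] M [-0.03 -0.03  0.02] gap 0.0739 q [-0.2   0.49 -0.62  1.69  0.32  1.07 -0.91]
```

View pics/w2.png

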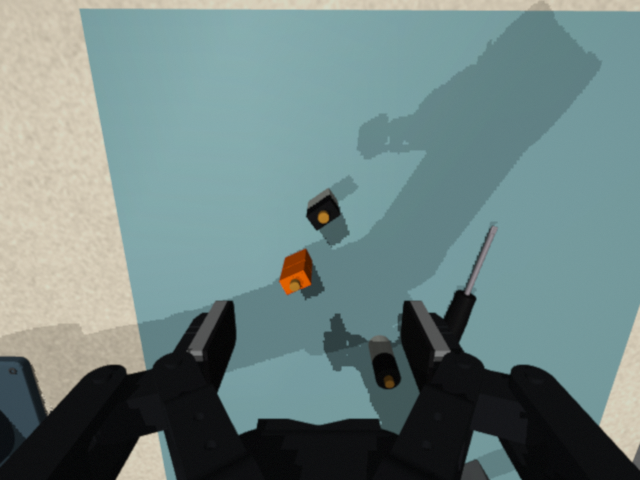

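The black cartridge is at (322,210), the orange look-alike at (296,272), the round sensor at (385,362) and the screwdriver at (475,280). Enlarging the black one to confirm.

Run:
```python
from h import *
import pickle
p,s=pickle.load(open("w2.pkl","rb"))
save("w2a",p,(290,175,360,235),10)
for z in(.064,.072): print(at_z(p,(323,217),z))
```

```text
[0.49097723 0.31588462 0.064     ]
[0.49086728 0.31805667 0.072     ]
```

View pics/w2a.png

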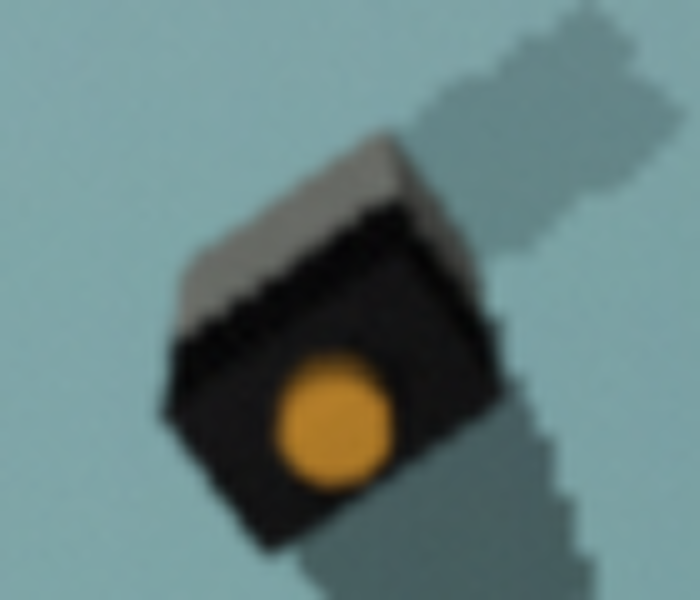

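The crop confirms it: black top, aluminium lower part, brass stud at (323.5,217.5) and a rectangular section. Now I fit its pose.

Run:
```python
from h import *
import pickle
from scipy.optimize import least_squares
p,s=pickle.load(open("w2.pkl","rb"))
# world-plane coordinates of picks
T=[(317,230.2),(306.5,216.4),(339.9,214.5),(330.5,198.6)]
for uv in T: print(np.round(at_z(p,uv,.064)*1000,1))
B=[(308.3,201.5),(328.3,187.8),(338.3,204.5)]
for uv in B: print("b",np.round(at_z(p,uv,0)*1000,1))
def res(v,sw):
    x,y,th,h=v;o=[];e=np.array([np.cos(th),np.sin(th)]);n=np.array([-e[1],e[0]])
    def pt(a,b,z): return proj(p,[*(np.array([x,y])+a*.014*e+b*.009*n),z])
    cor=[(1,1),(1,-1),(-1,-1),(-1,1)]
    for L,z in((T,h),(B,0)):
        pr=[pt(a,b,z) for a,b in cor]
        for uv in L: o+=list(min((q-uv for q in pr),key=np.linalg.norm))
    o+=list(.7*(proj(p,[x,y,h+.008])-(323.4,217.6)))
    return np.array(o)
for t0 in range(-90,90,20):
  q=least_squares(res,[.491,.317,np.radians(t0),.064],args=(0,));print(t0,np.round(q.x,4),round(np.degrees(q.x[2]),1),round(q.cost,2))
```

```text
[485.4 302.9  64. ]
[475.5 316.4  64. ]
[506.8 318.4  64. ]
[497.8 333.5  64. ]
b [475.4 316.3   0. ]
b [497.4 331.7   0. ]
b [508.8 313.    0. ]
-90 [ 0.4912  0.3236 -1.8064  0.0835] -103.5 307.95
-70 [ 0.4926  0.3142 -0.9384  0.0499] -53.8 140.47
-50 [ 0.4926  0.3142 -0.9384  0.0499] -53.8 140.47
-30 [ 0.4926  0.3142 -0.9384  0.0499] -53.8 140.47
-10 [0.4897 0.3215 0.2706 0.0631] 15.5 132.09
10 [0.4915 0.3152 0.5922 0.0545] 33.9 5.84
30 [0.4915 0.3152 0.5922 0.0545] 33.9 5.84
50 [0.4915 0.3152 0.5922 0.0545] 33.9 5.84
70 [0.4915 0.3152 0.5922 0.0545] 33.9 5.84
```

Run:
```python
from h import *
print(rel((.4914,.3165,.16),35))
```

```text
(array([-2.3,  5.3, 99.7]), array([-1.800e-01, -3.000e-02,  5.525e+01]))
```

Call:
send_rows(motion=[{"wx":0,"wy":0,"wz":55,"dx":-2,"dy":5,"dz":100,"gripper":0.4},{"wx":0,"wy":0,"wz":55,"dx":-2,"dy":5,"dz":100,"gripper":0.4},{"wx":0,"wy":0,"wz":55,"dx":-2,"dy":5,"dz":100,"gripper":0.4},{"wx":0,"wy":0,"wz":55,"dx":-2,"dy":5,"dz":100,"gripper":0.4},{"wx":0,"wy":0,"wz":55,"dx":-2,"dy":5,"dz":100,"gripper":0.4},{"wx":0,"wy":0,"wz":55,"dx":-2,"dy":5,"dz":100,"gripper":0.4},{"wx":0,"wy":0,"wz":55,"dx":-2,"dy":5,"dz":100,"gripper":0.4},{"wx":0,"wy":0,"wz":55,"dx":-2,"dy":5,"dz":100,"gripper":0.4}])

```text
time: 4.65
position: [0.4925, 0.3142, 0.16]
eef_rot: [[0.819, 0.574, -0.001], [0.574, -0.819, 0.001], [-0.001, -0.001, -1.0]]
ft_force: [-0.8, -0.3, 0.3]
finger_gap: 0.0517
```

Run:
```python
from h import *
import pickle
s=st();p=wristRt(vision.capture("wrist"),s);pickle.dump((p,s),open("w3.pkl","wb"))
save("w3",p)
save("w3a",p,(260,180,380,290),6)
```

```text
t 4.65 pos [0.4925 0.3142 0.16  ] yaw 35.02 z [-1.4e-03  7.0e-04 -1.0e+00] F [-0.8 -0.3  0.3] M [-0.01 -0.04  0.03] gap 0.0517 q [-0.39  0.57 -0.35  1.77  0.25  0.84 -1.81]
```

View pics/w3.png

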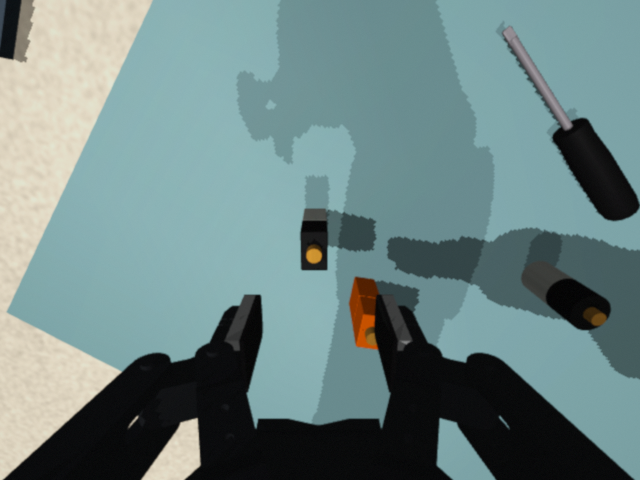

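View pics/w3a.png

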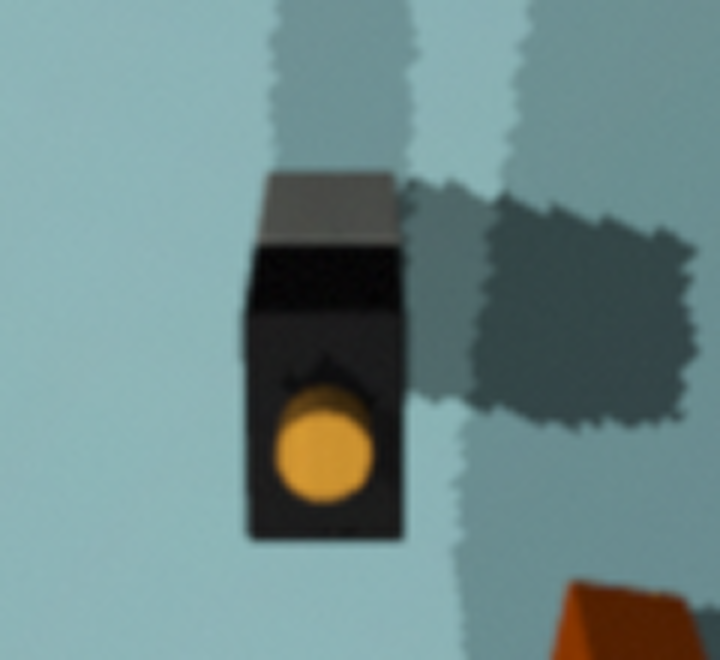

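Run:
```python
from h import *
import pickle
from scipy.optimize import least_squares
p,s=pickle.load(open("w3.pkl","rb"));p2,_=pickle.load(open("w2.pkl","rb"))
T=[(301,232),(327.3,231.8),(301.7,270),(327.3,270)];S=[(1,1),(1,-1),(-1,1),(-1,-1)]
B=[(305,208.7),(325.5,208.7)]
def res(v,full=0):
    x,y,th,h=v;o=[];e=np.array([np.cos(th),np.sin(th)]);n=np.array([-e[1],e[0]])
    def pt(a,b,z): return proj(p,[*(np.array([x,y])+a*.014*e+b*.009*n),z])
    for (a,b),uv in zip(S,T): o+=list(pt(a,b,h)-uv)
    for (a,b),uv in zip(S,B): o+=list(pt(a,b,0)-uv)
    o+=list(proj(p,[x,y,h+.008])-(314.2,256.2))
    return np.array(o)
q=least_squares(res,[.491,.317,np.radians(35),.064]);print(np.round(q.x,4),np.degrees(q.x[2]),q.cost,np.round(q.fun.reshape(-1,2),1).tolist())
print("stud stereo",tri([(p,(314.2,256.2)),(p2,(323.4,217.8))]))
print(rel((*q.x[:2],.058),35))
```

```text
[0.49   0.3167 0.6126 0.0616] 35.100141103103866 1.2678674222231574 [[-0.4, -0.4], [0.6, -0.3], [-0.3, 0.5], [0.3, 0.4], [-0.8, 0.3], [0.5, 0.2], [0.0, -0.5]]
stud stereo (array([0.49118824, 0.31759891, 0.07373095]), np.float64(0.00024195129136011194))
(array([ -0.6,  -2.9, 101.9]), array([-0.1 ,  0.04,  0.15]))
```

Call:
send_rows(motion=[{"wx":0,"wy":0,"wz":0,"dx":0,"dy":-3,"dz":40,"gripper":0.4},{"wx":0,"wy":0,"wz":0,"dx":0,"dy":-3,"dz":80,"gripper":0.4},{"wx":0,"wy":0,"wz":0,"dx":0,"dy":-3,"dz":102,"gripper":0.4},{"wx":0,"wy":0,"wz":0,"dx":0,"dy":-3,"dz":102,"gripper":0.4},{"wx":0,"wy":0,"wz":0,"dx":0,"dy":-3,"dz":102,"gripper":0.4}])

```text
time: 5.2
position: [0.491, 0.3165, 0.0584]
eef_rot: [[0.818, 0.576, -0.001], [0.576, -0.818, 0.001], [-0.001, -0.002, -1.0]]
ft_force: [-0.6, -0.3, 1.1]
finger_gap: 0.0513
```

Run:
```python
from h import *
st();print(rel((.4903,.3168,.058),35))
```

```text
t 5.2 pos [0.491  0.3165 0.0584] yaw 35.14 z [-1.5e-03  9.0e-04 -1.0e+00] F [-0.6 -0.3  1.1] M [ 0.03 -0.05  0.02] gap 0.0513 q [-0.43  0.72 -0.3   1.81  0.32  0.66 -1.87]
(array([-0.4, -0.6,  0.5]), array([-0.09,  0.04,  0.14]))
```

Call:
send_rows(grip_force=45, motion=[{"wx":0,"wy":0,"wz":0,"dx":0,"dy":0,"dz":0,"gripper":0.6},{"wx":0,"wy":0,"wz":0,"dx":0,"dy":0,"dz":0,"gripper":0.75},{"wx":0,"wy":0,"wz":0,"dx":0,"dy":0,"dz":0,"gripper":0.9},{"wx":0,"wy":0,"wz":0,"dx":0,"dy":0,"dz":0,"gripper":1},{"wx":0,"wy":0,"wz":0,"dx":0,"dy":0,"dz":0,"gripper":1},{"wx":0,"wy":0,"wz":0,"dx":0,"dy":0,"dz":0,"gripper":1}])

```text
time: 5.8
position: [0.4921, 0.3169, 0.06]
eef_rot: [[0.818, 0.576, 0.001], [0.576, -0.818, 0.002], [0.002, -0.001, -1.0]]
ft_force: [-0.1, -1.3, 6.9]
finger_gap: 0.0173
```

Run:
```python
from h import *
st()
```

```text
t 5.8 pos [0.4921 0.3169 0.06  ] yaw 35.14 z [ 9.0e-04  1.9e-03 -1.0e+00] F [-0.1 -1.3  6.9] M [-0.27  0.04  0.06] gap 0.0173 q [-0.43  0.72 -0.3   1.81  0.32  0.66 -1.87]
```

Call:
send_rows(motion=[{"wx":0,"wy":0,"wz":0,"dx":0,"dy":0,"dz":-25,"gripper":1},{"wx":0,"wy":0,"wz":0,"dx":0,"dy":0,"dz":-60,"gripper":1},{"wx":0,"wy":0,"wz":0,"dx":0,"dy":0,"dz":-100,"gripper":1},{"wx":0,"wy":0,"wz":0,"dx":0,"dy":0,"dz":-140,"gripper":1},{"wx":0,"wy":0,"wz":0,"dx":0,"dy":0,"dz":-170,"gripper":1},{"wx":0,"wy":0,"wz":0,"dx":0,"dy":0,"dz":-170,"gripper":1},{"wx":0,"wy":0,"wz":0,"dx":0,"dy":0,"dz":-170,"gripper":1}])

```text
time: 6.5
position: [0.4922, 0.3166, 0.2308]
eef_rot: [[0.818, 0.576, 0.002], [0.576, -0.818, 0.002], [0.003, -0.001, -1.0]]
ft_force: [-0.3, -0.5, -0.6]
finger_gap: 0.0172
```

Run:
```python
from h import *
import pickle
s=st();p=wristRt(vision.capture("wrist"),s);pickle.dump((p,s),open("w4.pkl","wb"))
save("w4",p)
save("w4a",p,(255,260,385,360),6)
print(rel((.572,-.06,.24),91))
```

```text
t 6.5 pos [0.4922 0.3166 0.2308] yaw 35.14 z [ 0.0024  0.0025 -1.    ] F [-0.3 -0.5 -0.6] M [-0.03  0.01 -0.02] gap 0.0172 q [-0.37  0.48 -0.38  1.72  0.21  0.98 -1.78]
(array([-150.7,  353.9,  -10.9]), array([-1.000e-02, -7.000e-02, -5.586e+01]))
```

View pics/w4.png

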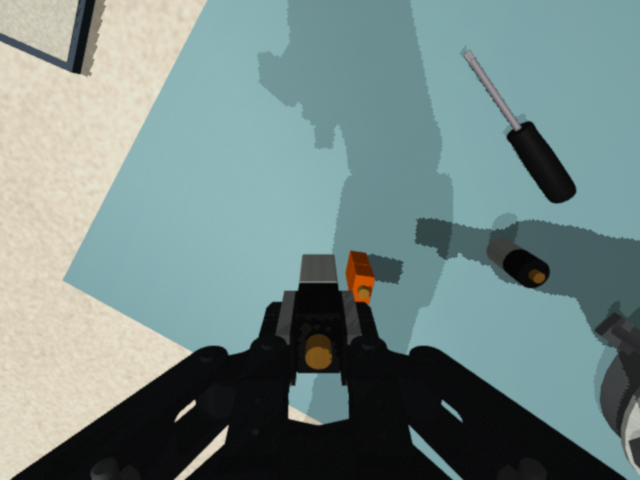

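View pics/w4a.png

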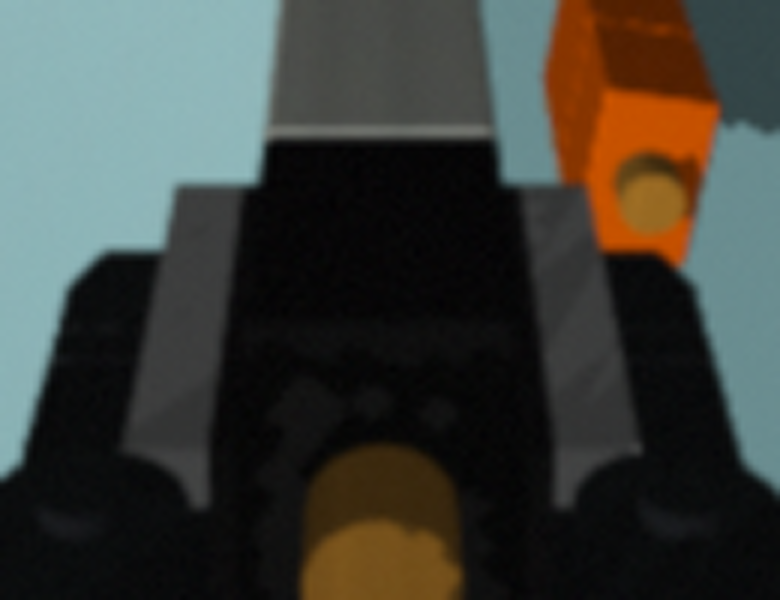

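Run:
```python
from h import *
import pickle
p,s=pickle.load(open("w4.pkl","rb"))
save("w4b",p,(280,240,360,380),5)
```

```text
(no output)
```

View pics/w4b.png

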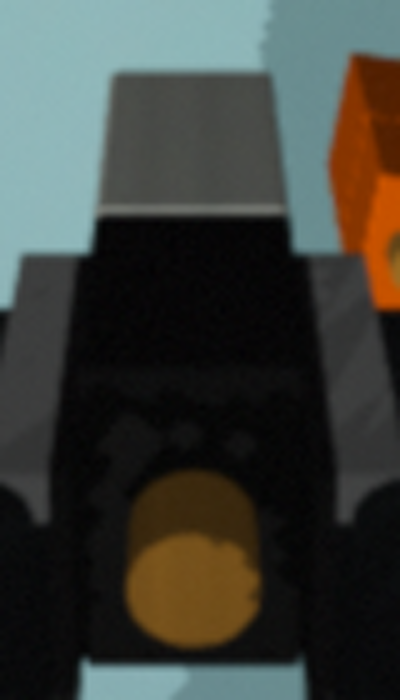

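```bash
cat > hold.py <<'E'
from h import *
from scipy.optimize import least_squares
from scipy.spatial.transform import Rotation as Ro
M=None
def fit(p,pts):
    Mi=np.linalg.inv(p["mount"]);K=np.array(p["K"])
    def f(v):
        x,y,z,a,b,c=v;R=Ro.from_rotvec([a,b,c]).as_matrix()@np.diag([1,-1,-1]);o=[]
        for X,uv in pts:
            q=R@(np.array(X)/1000)+[x,y,z];q=Mi[:3,:3]@q+Mi[:3,3];u=K@q
            o+=[(u[0]/u[2]-uv[0]) if uv[0] is not None else 0,(u[1]/u[2]-uv[1])]
        return np.array(o+[a*20,b*20,c*20])
    q=least_squares(f,[0,0,.06,0,0,0]);print("center mm",np.round(q.x[:3]*1000,1),"rot deg",np.round(np.degrees(q.x[3:]),2),"cost",round(q.cost,2));print(np.round(q.fun[:-3].reshape(-1,2),1).tolist())
    return q.x
E
python3 - <<'E'
from hold import *
import pickle
p,s=pickle.load(open("w4.pkl","rb"))
# image left = tool -y = cart +y
fit(p,[((14,9,0),(302.4,254.6)),((14,-9,0),(334.4,254.6)),((14,9,36),(299.4,282.6)),((14,-9,36),(337.4,282.6)),((14,0,64),(None,314)),((0,0,72),(318.8,358)),((-14,9,64),(297.6,372.4)),((-14,-9,64),(340,372.4))])
E
```

```text
center mm [-3.1 -0.6 63.7] rot deg [ 0.02  0.29 -0.08] cost 0.62
[[0.1, -0.1], [-0.2, -0.2], [-0.0, 0.2], [0.2, 0.1], [0.0, 0.4], [-0.0, -0.8], [-0.2, 0.3], [0.2, 0.2]]
```

Run:
```python
from h import *
print(rel((.5726,-.0865,.19),91))
```

```text
(array([-165.5,  375.9,   39.1]), array([-1.000e-02, -7.000e-02, -5.586e+01]))
```

Call:
send_rows(motion=[{"wx":0,"wy":0,"wz":-6,"dx":-15,"dy":35,"dz":0,"gripper":1},{"wx":0,"wy":0,"wz":-13,"dx":-33,"dy":75,"dz":5,"gripper":1},{"wx":0,"wy":0,"wz":-20,"dx":-51,"dy":115,"dz":10,"gripper":1},{"wx":0,"wy":0,"wz":-27,"dx":-68,"dy":155,"dz":15,"gripper":1},{"wx":0,"wy":0,"wz":-34,"dx":-86,"dy":195,"dz":20,"gripper":1},{"wx":0,"wy":0,"wz":-41,"dx":-103,"dy":235,"dz":25,"gripper":1},{"wx":0,"wy":0,"wz":-48,"dx":-121,"dy":275,"dz":30,"gripper":1},{"wx":0,"wy":0,"wz":-53,"dx":-139,"dy":315,"dz":35,"gripper":1},{"wx":0,"wy":0,"wz":-56,"dx":-156,"dy":355,"dz":39,"gripper":1},{"wx":0,"wy":0,"wz":-56,"dx":-165.5,"dy":376,"dz":39,"gripper":1}])

```text
time: 7.55
position: [0.5713, -0.0916, 0.1875]
eef_rot: [[-0.017, 1.0, -0.004], [1.0, 0.017, -0.0], [0.0, -0.004, -1.0]]
ft_force: [-1.1, -0.2, -0.7]
finger_gap: 0.0173
```

Run:
```python
from h import *
print(rel((.5726,-.0865,.17),91))
```

```text
(array([ 5.1,  1.5, 17.5]), array([-0.22, -0.  , -0.04]))
```

Call:
send_rows(motion=[{"wx":-0.2,"wy":0,"wz":0,"dx":5,"dy":1.5,"dz":10,"gripper":1},{"wx":-0.2,"wy":0,"wz":0,"dx":5,"dy":1.5,"dz":17.5,"gripper":1},{"wx":-0.2,"wy":0,"wz":0,"dx":5,"dy":1.5,"dz":17.5,"gripper":1},{"wx":-0.2,"wy":0,"wz":0,"dx":5,"dy":1.5,"dz":17.5,"gripper":1}])

```text
time: 7.95
position: [0.5722, -0.0847, 0.1695]
eef_rot: [[-0.019, 1.0, -0.002], [1.0, 0.019, 0.001], [0.001, -0.002, -1.0]]
ft_force: [0.3, -0.2, -0.7]
finger_gap: 0.0174
```

Run:
```python
from h import *
import pickle
s=st();p=wristRt(vision.capture("wrist"),s);pickle.dump((p,s),open("w5.pkl","wb"))
c=vision.capture("scene");t=vision.capture("top");pickle.dump((c,t),open("c5.pkl","wb"))
save("w5a",p,(240,200,400,350),5)
save("s5",c,(200,220,360,330),5)
save("t5",t,(310,190,450,310),5)
```

```text
t 7.95 pos [ 0.5722 -0.0847  0.1695] yaw 91.11 z [-0.0016  0.001  -1.    ] F [ 0.3 -0.2 -0.7] M [-0.01 -0.    0.06] gap 0.0174 q [ 0.43  0.57 -0.48  1.78  0.33  0.88 -0.18]
```

View pics/w5a.png

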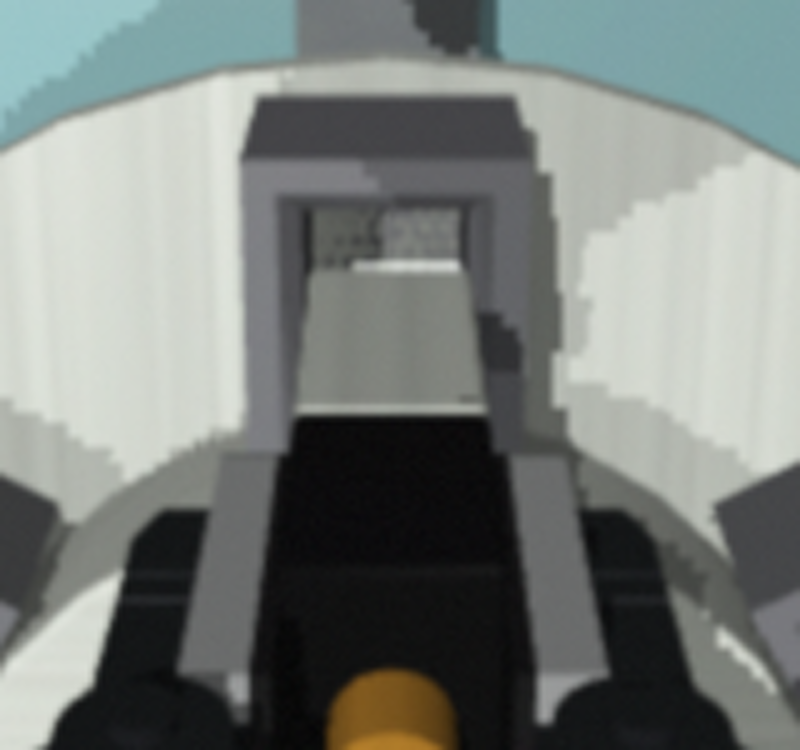

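View pics/s5.png

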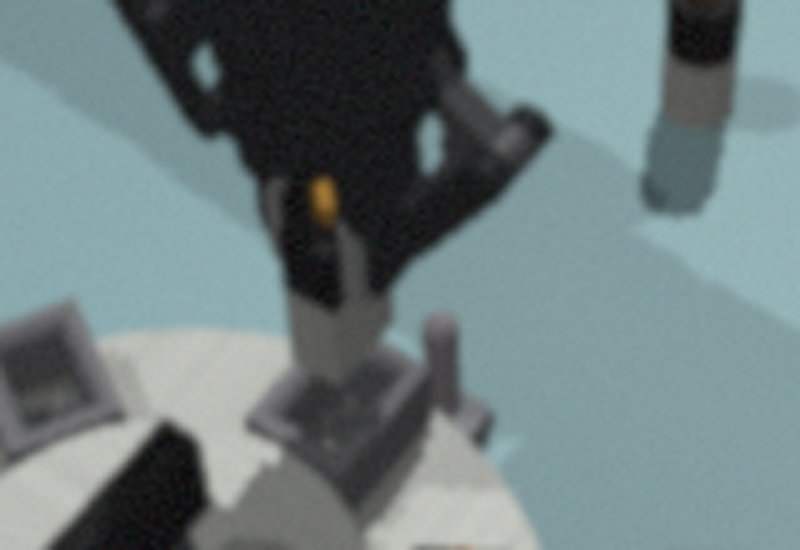

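Run:
```python
from hold import *
import pickle
p,s=pickle.load(open("w5.pkl","rb"))
L=at_z(p,(288.6,231.4),.086);Rr=at_z(p,(346.6,231.4),.086);m=(L+Rr)/2
print(L,Rr,"width",np.linalg.norm(L-Rr),"dir",np.degrees(np.arctan2(*(L-Rr)[1::-1])))
e=np.array([np.cos(np.radians(91)),np.sin(np.radians(91))]); print("pocket",m[:2]-.023*e)
# hole edges
for uv in((240+280/5,200+300/5),(240+492/5,200+300/5)): print("chamf",at_z(p,uv,.086))
v=fit(p,[((14,9,0),(302.1,254)),((14,-9,0),(334.,254)),((14,9,36),(299,282.5)),((14,-9,36),(337.4,282.5)),((14,0,64),(None,313.4))])
c=np.array(s["position"])+np.array(s["eef_rot"])@v[:3];print("cart bottom centre",c)
```

```text
[ 0.55370834 -0.06646695  0.086     ] [ 0.58939796 -0.06580286  0.086     ] width 0.035695796885949226 dir -178.93400630256465
pocket [ 0.57195455 -0.0891314 ]
chamf [ 0.55822429 -0.08536893  0.086     ]
chamf [ 0.58505229 -0.08486683  0.086     ]
center mm [-2.6  0.1 63.4] rot deg [0.09 0.09 0.08] cost 0.15
[[0.1, 0.2], [-0.1, 0.1], [0.0, -0.3], [-0.0, -0.3], [0.0, 0.3]]
cart bottom centre [ 0.57224348 -0.08727674  0.10612344]
```

Run:
```python
from h import *
print(rel((.5718,-.0866,.145),91))
```

```text
(array([-1. , -1.1, 25.4]), array([ 0.02, -0.01,  0.04]))
```

Call:
send_rows(motion=[{"wx":0,"wy":0,"wz":0,"dx":-1,"dy":-1,"dz":5,"gripper":1},{"wx":0,"wy":0,"wz":0,"dx":-1,"dy":-1,"dz":10,"gripper":1},{"wx":0,"wy":0,"wz":0,"dx":-1,"dy":-1,"dz":15,"gripper":1},{"wx":0,"wy":0,"wz":0,"dx":-1,"dy":-1,"dz":20,"gripper":1},{"wx":0,"wy":0,"wz":0,"dx":-1,"dy":-1,"dz":25,"gripper":1},{"wx":0,"wy":0,"wz":0,"dx":-1,"dy":-1,"dz":25,"gripper":1}])

```text
time: 8.7
position: [0.5713, -0.0866, 0.1445]
eef_rot: [[-0.018, 1.0, -0.001], [1.0, 0.018, 0.0], [0.0, -0.001, -1.0]]
ft_force: [-0.5, 0.1, -0.3]
finger_gap: 0.017
```

Run:
```python
from h import *
import pickle
s=st();p=wristRt(vision.capture("wrist"),s);pickle.dump((p,s),open("w6.pkl","wb"))
save("w6a",p,(240,200,400,350),5)
print(rel((.5718,-.0866,.13),91))
```

```text
t 8.7 pos [ 0.5713 -0.0866  0.1445] yaw 91.04 z [-1.2e-03  3.0e-04 -1.0e+00] F [-0.5  0.1 -0.3] M [-0.02  0.04  0.01] gap 0.017 q [ 0.42  0.6  -0.46  1.79  0.35  0.83 -0.2 ]
(array([-0. ,  0.2, 14.9]), array([-0.03, -0.02,  0.04]))
```

View pics/w6a.png

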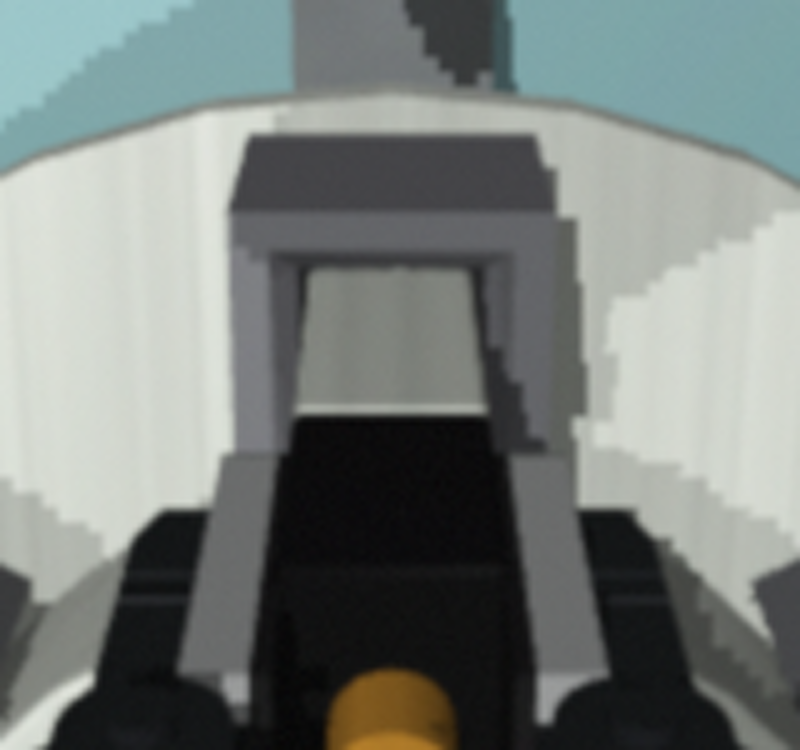

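The cartridge has just entered the mouth, laterally centred (crop columns 300–485 between the hole edges at 275 and 512), with no force reading. Going on slowly.

Call:
send_rows(motion=[{"wx":0,"wy":0,"wz":0,"dx":0,"dy":0,"dz":4,"gripper":1},{"wx":0,"wy":0,"wz":0,"dx":0,"dy":0,"dz":8,"gripper":1},{"wx":0,"wy":0,"wz":0,"dx":0,"dy":0,"dz":12,"gripper":1},{"wx":0,"wy":0,"wz":0,"dx":0,"dy":0,"dz":16,"gripper":1}])

```text
time: 9.15
position: [0.5716, -0.0871, 0.1286]
eef_rot: [[-0.018, 1.0, -0.001], [1.0, 0.018, -0.0], [-0.0, -0.001, -1.0]]
ft_force: [0.6, -2.2, 0.2]
finger_gap: 0.0172
```

Call:
send_rows(motion=[{"wx":0,"wy":0,"wz":0,"dx":0,"dy":0,"dz":2,"gripper":1},{"wx":0,"wy":0,"wz":0,"dx":0,"dy":0,"dz":4,"gripper":1},{"wx":0,"wy":0,"wz":0,"dx":0,"dy":0,"dz":6,"gripper":1}])

```text
time: 9.45
position: [0.5715, -0.0872, 0.1224]
eef_rot: [[-0.018, 1.0, -0.001], [1.0, 0.018, -0.0], [-0.0, -0.001, -1.0]]
ft_force: [0.6, -1.1, 0.5]
finger_gap: 0.0168
```

Call:
send_rows(motion=[{"wx":0,"wy":0,"wz":0,"dx":0,"dy":0,"dz":1,"gripper":1},{"wx":0,"wy":0,"wz":0,"dx":0,"dy":0,"dz":2,"gripper":1},{"wx":0,"wy":0,"wz":0,"dx":0,"dy":0,"dz":3,"gripper":1}])

```text
time: 9.75
position: [0.5716, -0.0871, 0.1194]
eef_rot: [[-0.018, 1.0, -0.001], [1.0, 0.018, -0.0], [-0.0, -0.001, -1.0]]
ft_force: [-0.6, -0.9, 0.2]
finger_gap: 0.0169
```

Call:
send_rows(motion=[{"wx":0,"wy":0,"wz":0,"dx":0,"dy":0,"dz":1,"gripper":1},{"wx":0,"wy":0,"wz":0,"dx":0,"dy":0,"dz":2,"gripper":1}])

```text
time: 9.95
position: [0.5717, -0.0872, 0.1174]
eef_rot: [[-0.018, 1.0, -0.0], [1.0, 0.018, -0.0], [-0.0, -0.0, -1.0]]
ft_force: [-1.0, -1.8, 0.2]
finger_gap: 0.0172
```

Call:
send_rows(motion=[{"wx":0,"wy":0,"wz":0,"dx":0,"dy":0,"dz":0.7,"gripper":1},{"wx":0,"wy":0,"wz":0,"dx":0,"dy":0,"dz":1.4,"gripper":1},{"wx":0,"wy":0,"wz":0,"dx":0,"dy":0,"dz":1.4,"gripper":1}])

```text
time: 10.25
position: [0.5718, -0.0872, 0.1161]
eef_rot: [[-0.018, 1.0, -0.0], [1.0, 0.018, -0.0], [-0.0, -0.0, -1.0]]
ft_force: [0.6, -1.4, 0.1]
finger_gap: 0.0172
```

Call:
send_rows(motion=[{"wx":0,"wy":0,"wz":0,"dx":0,"dy":0,"dz":0.7,"gripper":1},{"wx":0,"wy":0,"wz":0,"dx":0,"dy":0,"dz":0.7,"gripper":1}])

```text
time: 10.45
position: [0.5725, -0.0872, 0.116]
eef_rot: [[-0.018, 1.0, 0.001], [1.0, 0.018, -0.001], [-0.001, 0.001, -1.0]]
ft_force: [-0.3, -0.9, 4.2]
finger_gap: 0.0171
```

Contact comes at TCP z 0.116, which is the predicted floor. One light press to confirm, then look.

Call:
send_rows(motion=[{"wx":0,"wy":0,"wz":0,"dx":0,"dy":0,"dz":0.7,"gripper":1},{"wx":0,"wy":0,"wz":0,"dx":0,"dy":0,"dz":0.7,"gripper":1}])

```text
time: 10.65
position: [0.5731, -0.0873, 0.116]
eef_rot: [[-0.018, 1.0, 0.003], [1.0, 0.018, -0.001], [-0.001, 0.003, -1.0]]
ft_force: [-0.3, -1.8, 5.9]
finger_gap: 0.0171
```

Run:
```python
from h import *
import pickle
s=st();p=wristRt(vision.capture("wrist"),s);pickle.dump((p,s),open("w7.pkl","wb"))
save("w7a",p,(240,200,400,350),5)
```

```text
t 10.65 pos [ 0.5731 -0.0873  0.116 ] yaw 91.0 z [ 2.6e-03 -8.0e-04 -1.0e+00] F [-0.3 -1.8  5.9] M [-0.33  0.11 -0.04] gap 0.0171 q [ 0.4   0.64 -0.44  1.81  0.38  0.78 -0.22]
```

View pics/w7a.png

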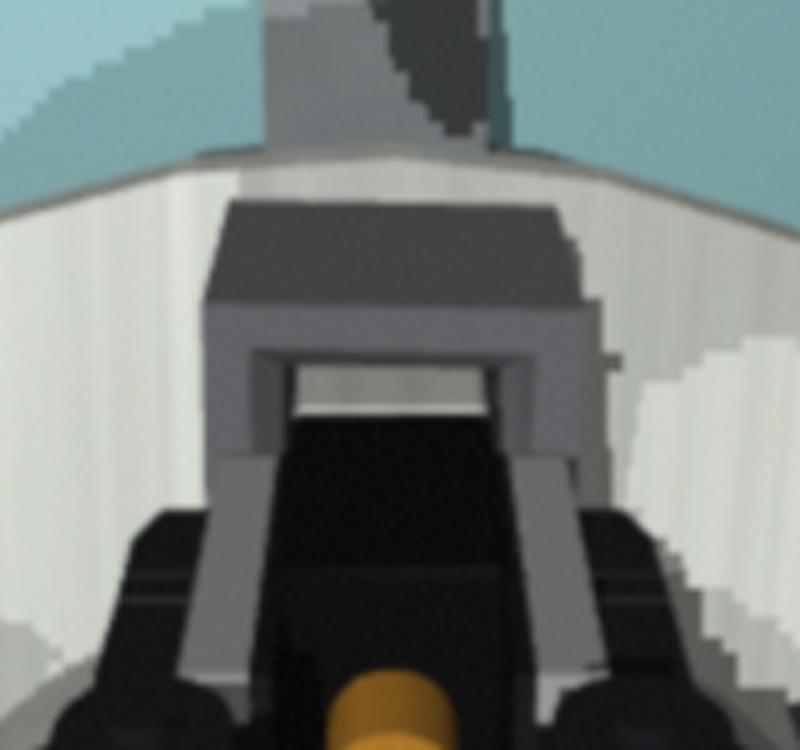

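It sits home: the aluminium/black line is just above the block top. Release and retract.

Call:
send_rows(motion=[{"wx":0,"wy":0,"wz":0,"dx":0,"dy":0,"dz":0,"gripper":0.75},{"wx":0,"wy":0,"wz":0,"dx":0,"dy":0,"dz":0,"gripper":0.6},{"wx":0,"wy":0,"wz":0,"dx":0,"dy":0,"dz":0,"gripper":0.5},{"wx":0,"wy":0,"wz":0,"dx":0,"dy":0,"dz":0,"gripper":0.5}])

```text
time: 11.1
position: [0.573, -0.087, 0.1158]
eef_rot: [[-0.018, 1.0, 0.002], [1.0, 0.018, -0.0], [-0.001, 0.002, -1.0]]
ft_force: [-0.3, 0.2, 0.7]
finger_gap: 0.0427
```

Call:
send_rows(motion=[{"wx":0,"wy":0,"wz":0,"dx":0,"dy":0,"dz":-20,"gripper":0.5},{"wx":0,"wy":0,"wz":0,"dx":0,"dy":0,"dz":-50,"gripper":0.5},{"wx":0,"wy":0,"wz":0,"dx":0,"dy":0,"dz":-90,"gripper":0.5},{"wx":0,"wy":0,"wz":0,"dx":0,"dy":0,"dz":-130,"gripper":0.5},{"wx":0,"wy":0,"wz":0,"dx":0,"dy":0,"dz":-150,"gripper":0.5},{"wx":0,"wy":0,"wz":0,"dx":-40,"dy":0,"dz":-150,"gripper":0.5},{"wx":0,"wy":0,"wz":0,"dx":-70,"dy":0,"dz":-150,"gripper":0.5},{"wx":0,"wy":0,"wz":0,"dx":-90,"dy":0,"dz":-150,"gripper":0.5},{"wx":0,"wy":0,"wz":0,"dx":-90,"dy":0,"dz":-150,"gripper":0.5}])

```text
time: 12.0
position: [0.5735, -0.181, 0.2654]
eef_rot: [[-0.012, 1.0, 0.001], [1.0, 0.012, -0.002], [-0.002, 0.001, -1.0]]
ft_force: [0.1, 0.3, -0.5]
finger_gap: 0.0425
```

Run:
```python
from h import *
import pickle
s=st();p=wristRt(vision.capture("wrist"),s);pickle.dump((p,s),open("w8.pkl","wb"))
save("w8",p)
c=vision.capture("scene");save("s8",c,(130,260,350,440),3.5)
```

```text
t 12.0 pos [ 0.5735 -0.181   0.2654] yaw 90.7 z [ 0.0014 -0.0022 -1.    ] F [ 0.1  0.3 -0.5] M [-0.02  0.02  0.  ] gap 0.0425 q [ 0.59  0.49 -0.49  1.64  0.26  1.08  0.03]
```

View pics/w8.png

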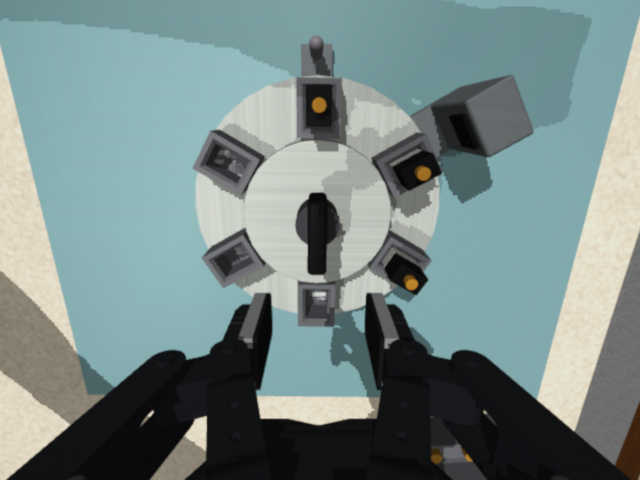

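View pics/s8.png

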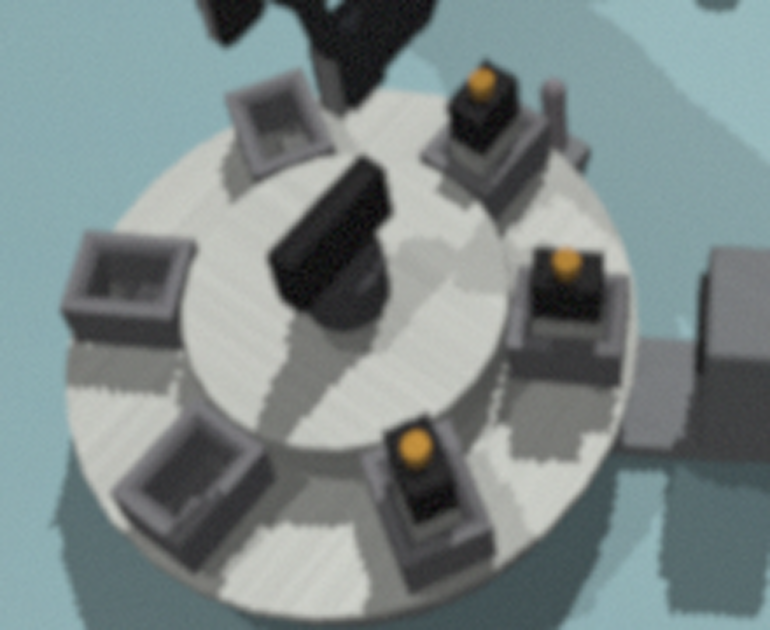

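Seated level with its neighbours; stud at (319,105) in the wrist view. The knob bar runs (318,194)–(316,272). Locating the knob now.

Run:
```python
from h import *
import pickle
p,s=pickle.load(open("w8.pkl","rb"))
save("w8a",p,(285,180,350,290),5)
a=at_z(p,(318,194),.151);b=at_z(p,(316.5,272),.151);print(a,b,(a+b)/2,np.linalg.norm(a-b),np.degrees(np.arctan2(*(a-b)[1::-1])))
e=np.array([np.cos(np.radians(91)),np.sin(np.radians(91))])
for r in(-28,28):print(proj(p,[*(np.array([.5735,-.1796])+r/1000*e),.151]))
print(rel((.5735,-.1796,.20),91))
```

```text
[ 0.57337871 -0.14568655  0.151     ] [ 0.57291845 -0.20395445  0.151     ] [ 0.57314858 -0.1748205   0.151     ] 0.05826971681777173 89.54742766665579
[317.89711133 276.51141514]
[317.37154161 202.47375464]
(array([-3.3, -0.8, 65.6]), array([ 0.11, -0.02,  0.  ]))
```

View pics/w8a.png

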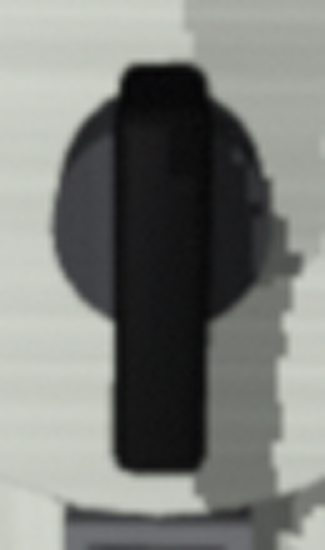

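Run:
```python
from h import *
print(rel((.5735,-.179,.142),91))
```

```text
(array([ -2.7,  -0.9, 123.6]), array([ 0.11, -0.02,  0.  ]))
```

Call:
send_rows(motion=[{"wx":0.1,"wy":0,"wz":0,"dx":-2.7,"dy":-1,"dz":30,"gripper":0.5},{"wx":0.1,"wy":0,"wz":0,"dx":-2.7,"dy":-1,"dz":60,"gripper":0.5},{"wx":0.1,"wy":0,"wz":0,"dx":-2.7,"dy":-1,"dz":90,"gripper":0.5},{"wx":0.1,"wy":0,"wz":0,"dx":-2.7,"dy":-1,"dz":115,"gripper":0.5},{"wx":0.1,"wy":0,"wz":0,"dx":-2.7,"dy":-1,"dz":123.5,"gripper":0.5},{"wx":0.1,"wy":0,"wz":0,"dx":-2.7,"dy":-1,"dz":123.5,"gripper":0.5}])

```text
time: 12.7
position: [0.5729, -0.1774, 0.1414]
eef_rot: [[-0.019, 1.0, -0.002], [1.0, 0.019, 0.002], [0.002, -0.002, -1.0]]
ft_force: [0.1, -0.5, 1.0]
finger_gap: 0.0426
```

Run:
```python
from h import *
import pickle
s=st();p=wristRt(vision.capture("wrist"),s);save("w9",p)
print(rel((.5735,-.179,.142),91))
```

```text
t 12.7 pos [ 0.5729 -0.1774  0.1414] yaw 91.11 z [-0.0017  0.0017 -1.    ] F [ 0.1 -0.5  1. ] M [-0.01 -0.04  0.  ] gap 0.0426 q [ 0.55  0.63 -0.44  1.74  0.34  0.85 -0.03]
(array([-1.1, -0.3,  0.6]), array([ 0.03, -0.05,  0.09]))
```

View pics/w9.png

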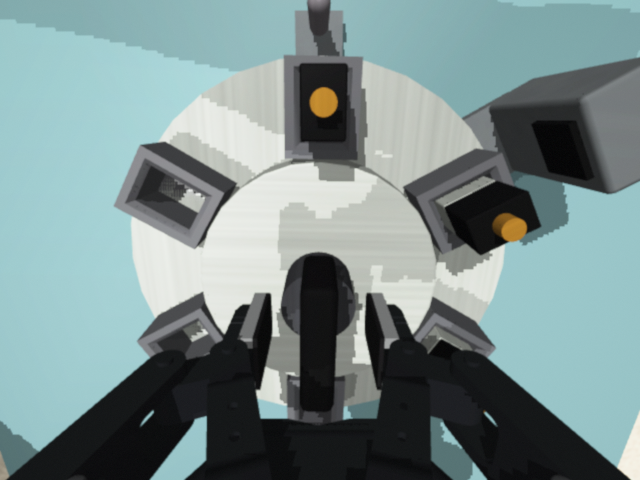

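The bar lies between the fingers (bar at column 319, pads at 268 and 368). Close on it.

Call:
send_rows(grip_force=60, motion=[{"wx":0,"wy":0,"wz":0,"dx":-1,"dy":-0.3,"dz":0,"gripper":0.6},{"wx":0,"wy":0,"wz":0,"dx":-1,"dy":-0.3,"dz":0,"gripper":0.75},{"wx":0,"wy":0,"wz":0,"dx":-1,"dy":-0.3,"dz":0,"gripper":0.85},{"wx":0,"wy":0,"wz":0,"dx":-1,"dy":-0.3,"dz":0,"gripper":1},{"wx":0,"wy":0,"wz":0,"dx":-1,"dy":-0.3,"dz":0,"gripper":1},{"wx":0,"wy":0,"wz":0,"dx":-1,"dy":-0.3,"dz":0,"gripper":1}])

```text
time: 13.35
position: [0.5728, -0.1791, 0.1439]
eef_rot: [[-0.019, 1.0, -0.001], [1.0, 0.019, 0.0], [0.0, -0.001, -1.0]]
ft_force: [-5.7, 1.2, 8.4]
finger_gap: 0.0134
```

Run:
```python
from h import *
st()
```

```text
t 13.35 pos [ 0.5728 -0.1791  0.1439] yaw 91.06 z [-9.e-04  2.e-04 -1.e+00] F [-5.7  1.2  8.4] M [ 0.11  1.09 -0.02] gap 0.0134 q [ 0.55  0.63 -0.44  1.74  0.34  0.85 -0.03]
```

Call:
send_rows(motion=[{"wx":0,"wy":0,"wz":2,"dx":0,"dy":0,"dz":0,"gripper":1},{"wx":0,"wy":0,"wz":5,"dx":0,"dy":0,"dz":0,"gripper":1},{"wx":0,"wy":0,"wz":8,"dx":0,"dy":0,"dz":0,"gripper":1},{"wx":0,"wy":0,"wz":11,"dx":0,"dy":0,"dz":0,"gripper":1},{"wx":0,"wy":0,"wz":14,"dx":0,"dy":0,"dz":0,"gripper":1},{"wx":0,"wy":0,"wz":16,"dx":0,"dy":0,"dz":0,"gripper":1},{"wx":0,"wy":0,"wz":18,"dx":0,"dy":0,"dz":0,"gripper":1},{"wx":0,"wy":0,"wz":20,"dx":0,"dy":0,"dz":0,"gripper":1}])

```text
time: 14.15
position: [0.5731, -0.1791, 0.1439]
eef_rot: [[0.327, 0.945, -0.0], [0.945, -0.327, 0.0], [0.0, -0.0, -1.0]]
ft_force: [2.7, -0.9, -4.9]
finger_gap: 0.0127
```

Run:
```python
from h import *
s=st();p=wristRt(vision.capture("wrist"),s);save("w10",p)
```

```text
t 14.15 pos [ 0.5731 -0.1791  0.1439] yaw 70.92 z [-2.e-04  2.e-04 -1.e+00] F [ 2.7 -0.9 -4.9] M [ 0.   -0.43  0.18] gap 0.0127 q [ 0.49  0.62 -0.36  1.74  0.28  0.84 -0.33]
```

View pics/w10.png

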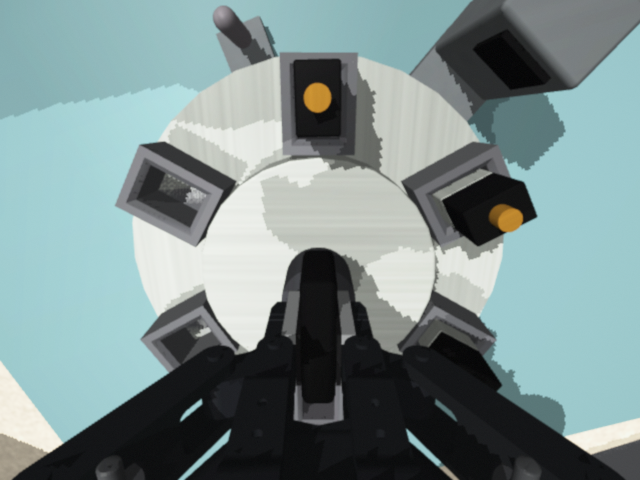

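The wheel turns with the gripper: the cartridge's block is still straight up at (318,98) and the pin has moved left to (230,20). Carry on another 40°.

Call:
send_rows(motion=[{"wx":0,"wy":0,"wz":2,"dx":0,"dy":0,"dz":0,"gripper":1},{"wx":0,"wy":0,"wz":5,"dx":0,"dy":0,"dz":0,"gripper":1},{"wx":0,"wy":0,"wz":8,"dx":0,"dy":0,"dz":0,"gripper":1},{"wx":0,"wy":0,"wz":11,"dx":0,"dy":0,"dz":0,"gripper":1},{"wx":0,"wy":0,"wz":14,"dx":0,"dy":0,"dz":0,"gripper":1},{"wx":0,"wy":0,"wz":17,"dx":0,"dy":0,"dz":0,"gripper":1},{"wx":0,"wy":0,"wz":20,"dx":0,"dy":0,"dz":0,"gripper":1},{"wx":0,"wy":0,"wz":23,"dx":0,"dy":0,"dz":0,"gripper":1},{"wx":0,"wy":0,"wz":26,"dx":0,"dy":0,"dz":0,"gripper":1},{"wx":0,"wy":0,"wz":28,"dx":0,"dy":0,"dz":0,"gripper":1}])

```text
time: 15.2
position: [0.5735, -0.1794, 0.1439]
eef_rot: [[0.735, 0.678, 0.001], [0.678, -0.735, 0.0], [0.001, 0.0, -1.0]]
ft_force: [3.6, -1.1, -6.5]
finger_gap: 0.0133
```

Call:
send_rows(motion=[{"wx":0,"wy":0,"wz":2,"dx":0,"dy":0,"dz":0,"gripper":1},{"wx":0,"wy":0,"wz":5,"dx":0,"dy":0,"dz":0,"gripper":1},{"wx":0,"wy":0,"wz":8,"dx":0,"dy":0,"dz":0,"gripper":1},{"wx":0,"wy":0,"wz":10,"dx":0,"dy":0,"dz":0,"gripper":1},{"wx":0,"wy":0,"wz":12,"dx":0,"dy":0,"dz":0,"gripper":1},{"wx":0,"wy":0,"wz":12,"dx":0,"dy":0,"dz":0,"gripper":1},{"wx":0,"wy":0,"wz":12,"dx":0,"dy":0,"dz":0,"gripper":1}])

```text
time: 15.9
position: [0.5736, -0.1795, 0.1439]
eef_rot: [[0.86, 0.51, 0.001], [0.51, -0.86, -0.0], [0.001, 0.001, -1.0]]
ft_force: [2.2, -2.5, -6.1]
finger_gap: 0.0128
```

Run:
```python
from h import *
s=st();p=wristRt(vision.capture("wrist"),s);save("w11",p)
```

```text
t 15.9 pos [ 0.5736 -0.1795  0.1439] yaw 30.69 z [ 1.e-03 -2.e-04 -1.e+00] F [ 2.2 -2.5 -6.1] M [-0.3  -0.57  0.01] gap 0.0128 q [ 0.37  0.6  -0.19  1.75  0.14  0.81 -0.93]
```

View pics/w11.png

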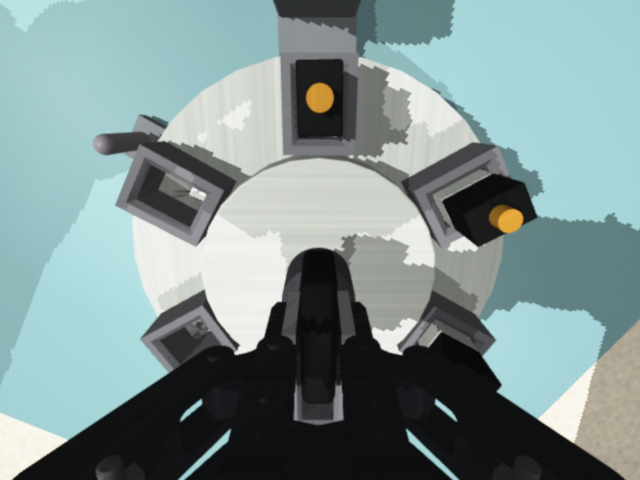

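The cartridge (320,98) now faces the reader post (318,15); yaw went from 91.06 to 30.7, about 60°. Release and lift straight up.

Call:
send_rows(motion=[{"wx":0,"wy":0,"wz":0,"dx":0,"dy":0,"dz":0,"gripper":0.8},{"wx":0,"wy":0,"wz":0,"dx":0,"dy":0,"dz":0,"gripper":0.6},{"wx":0,"wy":0,"wz":0,"dx":0,"dy":0,"dz":0,"gripper":0.5},{"wx":0,"wy":0,"wz":0,"dx":0,"dy":0,"dz":0,"gripper":0.5}])

```text
time: 16.35
position: [0.5736, -0.1794, 0.1442]
eef_rot: [[0.86, 0.51, 0.001], [0.51, -0.86, -0.0], [0.001, 0.001, -1.0]]
ft_force: [0.1, 0.6, 0.5]
finger_gap: 0.0429
```

Call:
send_rows(motion=[{"wx":0,"wy":0,"wz":0,"dx":0,"dy":0,"dz":-25,"gripper":0.5},{"wx":0,"wy":0,"wz":0,"dx":0,"dy":0,"dz":-60,"gripper":0.5},{"wx":0,"wy":0,"wz":0,"dx":0,"dy":0,"dz":-100,"gripper":0.5},{"wx":0,"wy":0,"wz":0,"dx":0,"dy":0,"dz":-140,"gripper":0.5},{"wx":0,"wy":0,"wz":0,"dx":0,"dy":0,"dz":-160,"gripper":0.5},{"wx":0,"wy":0,"wz":0,"dx":0,"dy":0,"dz":-160,"gripper":0.5},{"wx":0,"wy":0,"wz":0,"dx":0,"dy":0,"dz":-160,"gripper":0.5}])

```text
time: 17.05
position: [0.5732, -0.1793, 0.3041]
eef_rot: [[0.86, 0.511, 0.001], [0.511, -0.86, -0.0], [0.001, 0.001, -1.0]]
ft_force: [0.2, 0.3, -0.6]
finger_gap: 0.0424
```

Run:
```python
from h import *
s=st();p=wristRt(vision.capture("wrist"),s);save("w12",p)
c=vision.capture("scene");save("s12",c)
a=np.radians(31)
print("expected station stud px",proj(p,[.5735+.09*np.cos(a),-.1792+.09*np.sin(a),.128]), proj(p,[.5735+.113*np.cos(a),-.1792+.113*np.sin(a),.086]))
```

```text
t 17.05 pos [ 0.5732 -0.1793  0.3041] yaw 30.7 z [ 1.1e-03 -1.0e-04 -1.0e+00] F [ 0.2  0.3 -0.6] M [-0.07  0.05  0.  ] gap 0.0424 q [ 0.38  0.41 -0.21  1.61  0.09  1.13 -0.88]
expected station stud px [318.30033037 110.88283323] [318.05957105  84.73510087]
```

View pics/w12.png

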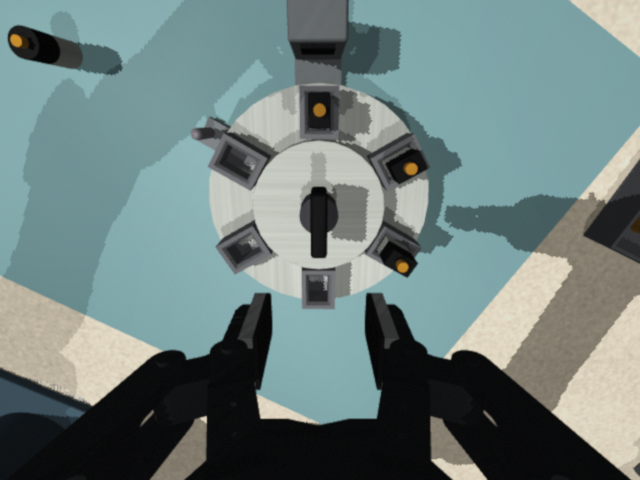

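View pics/s12.png

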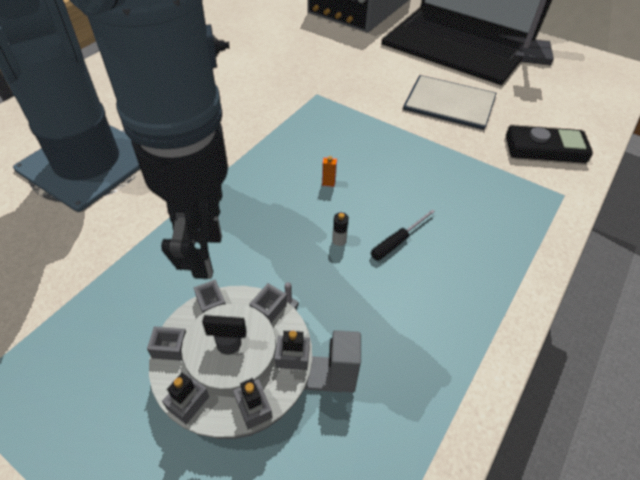

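The stud is at (319,110), against (318.3,110.9) expected at the reader. All three cartridges are in their pockets, the round sensor, screwdriver and orange block have not moved, and the gripper is clear. Handing in.

Run:
```python
from h import *
print(arm.close_job())
```

```text
the job is handed in; nothing more can be done
None
```

The black and aluminium cartridge is in the pocket at the marker pin. I then turned the wheel one click clockwise by the knob, let go, and handed the job in at about 17 s of the 51 s allowed.

- **Seating:** I lowered the cartridge in still gripped. It touched down at tool height 0.116 m, as predicted from the grasp, with about 6 N of force, and it stood level with its neighbours after release.
- **Turn:** The tool turned 60.4° (yaw 91.06° to 30.7°). After release the stud showed at (319, 110) in the wrist view, against (318.3, 110.9) expected at the reader.
- **Other things:** In the last pictures both other cartridges were in their pockets. The round sensor, screwdriver and orange block had not moved. The gripper was clear, about 16 cm above the knob.
- **Disagreements:**
  - The wrist camera put the held cartridge's underside about 3.5 mm lower than the contact height did. I relied on contact.
  - The first cartridge pose fit gave a block height of 54.5 mm instead of 64 mm. A closer view gave 61.6 mm, and the stud measured from two views was at 73.7 mm against the stated 72 mm.

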